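# Unclip and uncover the specimen box

## Robot

A 7-joint arm with a two-finger parallel gripper is mounted at the origin on a cart in front of the work surface, level with it; the furniture and walls round the work are solid. World frame = base frame: x ahead of the robot, y to its left, z up, the work surface at z = 0. Lengths are in mm, angles in rad, forces in N, time in s.
With the tool pointing down it reaches from about 400 to 900 mm from the base axis. Payload 5.6 kg.
Tool frame: the origin (TCP) lies midway between the tips of the shut fingers; the grasp point (between the pads) lies 19 mm behind it; z points along the fingers, y is the line along which they close (so a half turn about z gives the same grasp; the last joint's range is limited). The gripper opens to 92 mm and grips with 3 to 60 N. Pads are 20 mm wide; open, the fingers measure 128 mm over their backs; the gripper's body (75 mm by 189 mm) begins 69 mm behind the grasp point.
Start: joints at [-1.18, 0.468, -0.012, 1.603, 0.006, 1.071, -0.056], TCP at [273.25, 589.783, 193.692] pointing down, gripper open.
Joint ranges: [-2.53, 2.53], [-0.31, 2.02], [-1.57, 1.55], [0.28, 2.44], [-1.29, 4.43], [0.15, 1.84], [-2.92, 2.92]. Speed limits (rad/s): [2.57, 2.57, 3.14, 3.14, 3.14, 3.14, 3.14].

## Interface

Orientations are given as a rotation vector (axis times angle).
In Python, from cell import robot, grip, kin, viewer gives the robot as it stands. Calls block until the motion is done:
- robot.movep(position, orientation): joint-space move of the TCP to a pose.
- robot.servo_line(position, feed=150, rotation=None): straight line of the TCP; rotation=None keeps the orientation; feed is the mean speed in mm/s.
- robot.goto_joints(angles): joint-space move.
- grip(opening, newtons=None): opening from 0.0 (shut) to 1.0 (fully open); newtons is the grip in N (None keeps the last); returns when the fingers have stopped.
- robot.hold(seconds).
- kin.ik(position, orientation): joint angles nearest the present ones, or None.
- robot.observe(): the state.
- viewer.read_camera(name): name is "scene" or "top" or "wrist"; returns the picture (384x512x3 uint8, red, green, blue); there is no depth.
- viewer.camera_info(name): a dict with "camera_matrix" (3x3 intrinsics, pixels), "R" (3x3) and "t" (3): a world point X has camera coordinates R X + t. Camera axes: x right, y down, z forward; pixel columns grow to the right and rows downward; lengths in mm; the calibration is good to about 2 mm. A picture is of the moment at which its call begins: read the wrist's pose just before it. camera_info takes no time and is no camera call; for the wrist camera it gives the pose at the moment of the call.
A pose or a line that the arm cannot do raises robot.IKError and nothing moves.
- robot.job_done(): hands the job in; it is judged then, once.
Trained networks look in the newest picture that a camera, given by its name, has taken for a name from the list of things; names that differ only in an ending like _2 or _b are one class to them, and where a whole thing is asked for, a point or a joint stands for the part that bears it (a point fixed in the world has none). Each returns a list of dicts, best first, with "confidence" (0 to 1); they miss things now and then, are a little off and sometimes report something else, mostly with a low value. They report only what shows in the picture. A call takes as long as a camera call.
- viewer.silhouettes(name, camera): "mask" (384x512 bool, what is visible of it).
- viewer.pinpoint(name, camera): "at" ([x, y, z] in mm, in the coordinates of the camera as it stood for that picture, good to about 4 mm: a listed point, or the origin of a listed thing).
The state is a dict: "t": time; "joints": joint angles; "joint_velocities": joint speeds; "joint_torque": joint torques, N m; "tcp_pos": TCP position; "tcp_rot": TCP orientation; "contact_force": force on the tool from outside, world axes, zero at the start; "wrist_torque": the same for the moment, N m; "grip_width": opening from 0.0 (shut) to 1.0 (fully open); "grip_force": force on a finger pad.
Only numpy, scipy, OpenCV 4.12 (cv2) and the standard library are available. Lean on these libraries where they do the work, as an engineer would, in place of code of your own. Each camera call takes 0.05 s, during which the arm holds its last target. There are 200 camera calls.

## Task

Open the longer of the two clip boxes so the tubes in it can be reached: first flip the sprung clips at both of its ends outwards, off the lid and right over, then lift the lid off by its handle and set it down, handle up, in the middle of the dark bench mat, without dropping it. Leave both clips open.

Things in the scene. Friction and masses are not known exactly. Their poses are not given: they have to be found in the camera images.
- clip_box: The longer clip box: white, fixed, 110 (own x) x 170 (own y) x 100 mm high; origin at the centre of its underside, z up. Its loose white lid (116 x 176 mm) lies on the rim, top face at 106 mm; a lip under it reaches 8 mm into the box with 2.5 mm play: lift straight up. A grey clip hooks over the lid at each end (+y, -y). The small square clip box (80 x 90 x 60 mm) at the back right is not meant.
- clip_left (a joint): Sprung clip at the box's +y end, 0 = shut, 2.0 rad = open (outwards and down). Grey flap 50 mm wide along box x, hinged along x at y 92, z 71 mm of the box; shut, it stands up to z 143, inner face at y 90, hook rib to y 80 at z 108-114. Held shut up to 0.55 rad, then it springs open. Fingertips at z 120 that push the inner face outwards (2-3 N) to y 150-165 flip it.
- clip_right (a joint): The same clip mirrored at the box's -y end: 0 rad = shut, 2.0 rad = fully open, swinging outwards (towards the box's -y) and down. The same heights and distances hold with y negative. Open, each clip's tip lies 157 mm from the box's centre, about 41 mm high.
- lid_grip (a point): Centre of the lid's handle: a grey bar 66 mm long (lid x), 14 mm wide (lid y, the width to grip), 14 mm high, on two end posts 12 mm wide. At the start 130 mm above the box's underside over its middle; 24 mm above the lid's top face, 38 mm above the underside of the lid's lip. Axes as the lid's, z up. Lid about 0.15 kg.
- mat_top (a point): Centre of the top face of the dark bench mat, 140 mm (x) by 200 mm (y), 4 mm thick, fixed on the worktop between centrifuge and microscope. Axes as the mat's. The lid lies here with its handle's centre 38 mm above this point.

How it is judged (in metres and radians):
On the way, in this order (a step that is already met when the one before it is completed fails the run):
1. both clips of the long box are flipped open while the lid still lies on it (value of joint each of clip_left, clip_right above 1.2 rad and distance of lid_grip from where it was at the start of the episode below 0.02 m), for 0.2 s.
2. the lid is lifted clear of the box, roughly level (height (world z) of lid_grip above 0.155 m and angle between lid_grip's own z axis and vertical below 0.5 rad), for 0.1 s.
3. the lid is brought down to within about 2 cm of the mat while the gripper is still at its handle (height (world z) of lid_grip below 0.065 m and distance between the grasp point and lid_grip below 0.05 m).
At the end, for the whole second after the job is handed in: Both clips of the long box stay open past 1.2 rad, and the lid lies flat on the mat, handle up (within 10 degrees of level), its handle's centre within 35 mm of the mat's centre seen from above and 30 to 55 mm above the worktop (value of joint each of clip_left, clip_right above 1.2 rad and horizontal distance between lid_grip and mat_top below 0.035 m and height (world z) of lid_grip between 0.03 and 0.055 m and angle between lid_grip's own z axis and vertical below 0.17 rad); the robot touches nothing.
It fails at once if the lid is raised 15 mm or more while a clip is still less than 0.6 rad open (height (world z) of lid_grip above 0.145 m and value of joint any of clip_left, clip_right below 0.6 rad).
It also fails if it takes over 64 s, if anything falls off the work surface, if the arm or the gripper's body presses on something with over 40 N, if the wrist force passes 120 N, or if a joint passes its speed limit or range.

## Working session

There is one attempt and no reset: what is moved stays moved. The work goes in short steps, each a Python script; the robot and the scene stay as the last script left them, time stands still between calls to the robot, and variables do not carry over. Pictures are saved under pics/ and viewed, at most 11 in all, crops included, and the job is handed in when it is done.

```bash
mkdir -p pics
cat > h.py <<'E'
from cell import robot, grip, kin, viewer
import numpy as np, cv2
from scipy.spatial.transform import Rotation as Ro
def snap(n,f=None):
    im=viewer.read_camera(n)
    if f: cv2.imwrite('pics/'+f,cv2.cvtColor(im,cv2.COLOR_RGB2BGR))
    return im
def pin(name,cam):
    c=viewer.camera_info(cam); out=[]
    for d in viewer.pinpoint(name,cam)[:3]:
        out.append((round(d['confidence'],2),np.round(np.array(c['R']).T@(np.array(d['at'])-np.array(c['t'])),1)))
    return out
def mask_plane(name,cam,z):
    c=viewer.camera_info(cam);K,R,t=[np.array(c[k],float) for k in('camera_matrix','R','t')]
    d=viewer.silhouettes(name,cam)
    return d,lambda uv:proj(uv,K,R,t,z)
def proj(uv,K,R,t,z):
    uv=np.atleast_2d(np.asarray(uv,float)); r=(np.linalg.inv(K)@np.c_[uv,np.ones(len(uv))].T).T@R
    o=-R.T@t; return o+r*((z-o[2])/r[:,2])[:,None]
E
python3 - <<'E'
from h import *
a=snap('scene');b=snap('top','top.png')
cv2.imwrite('pics/scene.png',a[:,:,::-1])
for cam in('scene','top'):
    for n in('clip_box','lid_grip','clip_left','clip_right','mat_top'): print(cam,n,pin(n,cam))
o=robot.observe();print(o['tcp_pos'],o['tcp_rot'],o['t'])
d,f=mask_plane('clip_box','top',106)
for m in d[:2]:
    r=cv2.minAreaRect(np.argwhere(m['mask'])[:,::-1].astype(np.float32)); print(m['confidence'],r,f(cv2.boxPoints(r)).round(1))
E
```

```text
scene clip_box [(0.78, array([471.5, 319.3,  -4. ]))]
scene lid_grip [(0.85, array([472.9, 320.8, 123.2]))]Traceback (most recent call last):
  File "<stdin>", line 5, in <module>
  File "h.py", line 10, in pin
    for d in viewer.pinpoint(name,cam)[:3]:
             ~~~~~~~~~~~~~~~^^^^^^^^^^
ValueError: it knows: clip_box, lid_grip, mat_top
```

View pics/top.png

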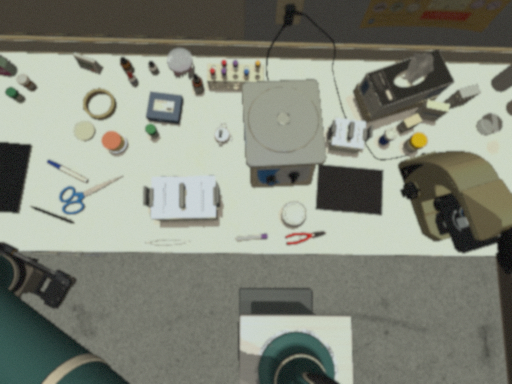

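View pics/scene.png

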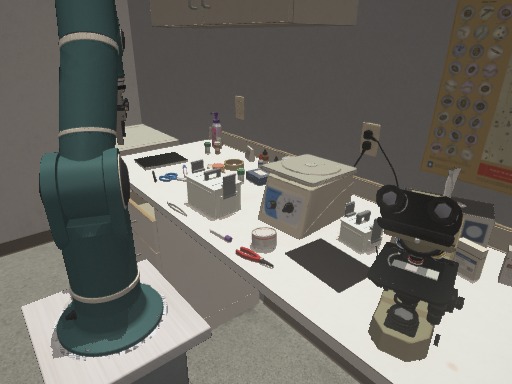

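The top view shows the long box at about (184,199), its clips at (149,197) and (219,200), the mat at (350,190), and the centrifuge (283,122) between and behind them. The scene view agrees.

Run:
```python
from h import *
a=snap('scene');b=snap('top')
for n in('clip_box','lid_grip','mat_top'): print('top',n,pin(n,'top'))
print(pin('mat_top','scene'))
o=robot.observe();print(o['tcp_pos'],o['tcp_rot'],o['t'])
for n,z in(('lid_grip',106),('clip_box',106)):
  d,f=mask_plane(n,'top',z)
  for m in d[:1]:
    r=cv2.minAreaRect(np.argwhere(m['mask'])[:,::-1].astype(np.float32)); print(n,m['confidence'],r,f(cv2.boxPoints(r)).round(1).tolist(),f(r[0]))
# mat: dark region
g=b.max(2); m=np.zeros_like(g);m[155:225,305:395]=(g[155:225,305:395]<50)
n,l,s,c=cv2.connectedComponentsWithStats(m);k=1+s[1:,4].argmax()
r=cv2.minAreaRect(np.argwhere(l==k)[:,::-1].astype(np.float32));print('mat',r,f(r[0]))
ci=viewer.camera_info('top');K,R,t=[np.array(ci[k],float) for k in('camera_matrix','R','t')]
print(proj(r[0],K,R,t,4),proj(cv2.boxPoints(r),K,R,t,4).round(1).tolist())
print(kin.ik([472,320,250],o['tcp_rot']))
```

```text
top clip_box []
top lid_grip [(0.87, array([471.7, 320.4, 129.7]))]
top mat_top [(0.68, array([ 518.4, -165.7,    4.7]))]
[(0.78, array([ 516.2, -163.5,    4.2]))]
[273.19939412 589.77808904 193.64670074] [ 6.76104327e-01  3.06797533e+00 -3.78505545e-05] 0.5
lid_grip 0.74 ((182.5, 197.0), (42.0, 65.0), 90.0) [[527.8, 407.2, 106.0], [530.8, 230.6, 106.0], [415.5, 227.2, 106.0], [413.1, 400.4, 106.0]] [[471.25428893 316.53555938 106.        ]]
clip_box 0.84 ((181.09112548828125, 203.74200439453125), (34.51036071777344, 76.15520477294922), 89.22578430175781) [[497.0, 424.8, 106.0], [503.2, 219.1, 106.0], [409.0, 215.2, 106.0], [403.5, 417.7, 106.0]] [[452.79472568 319.49205164 106.        ]]
mat ((349.4552001953125, 189.03794860839844), (62.53324890136719, 41.35665512084961), 4.763641834259033) [[ 500.3899813 -138.7778683  106.       ]]
[[ 519.63348495 -166.52927812    4.        ]] [[463.3, -65.9, 4.0], [590.1, -78.4, 4.0], [577.2, -269.4, 4.0], [450.3, -253.1, 4.0]]
[-0.7275758   0.27738004  0.08931817  1.74584326 -0.02712645  1.11958063
  0.50715776]
```

Run:
```python
from h import *
robot.movep([420,320,330],[0,np.pi,0])
print(robot.observe()['t'],robot.observe()['joints'])
snap('wrist','w1.png')
ci=viewer.camera_info('wrist');np.savez('w1.npz',**{k:np.array(ci[k],float) for k in('camera_matrix','R','t')})
print(pin('lid_grip','wrist'),pin('clip_box','wrist'))
```

```text
1.8667 [-7.21530106e-01  1.46480180e-01  5.96002726e-03  1.72661597e+00
 -1.39376337e-03  1.26898200e+00  8.56772991e-01]
[(0.62, array([473.2, 320.9, 124.8]))] []
```

View pics/w1.png

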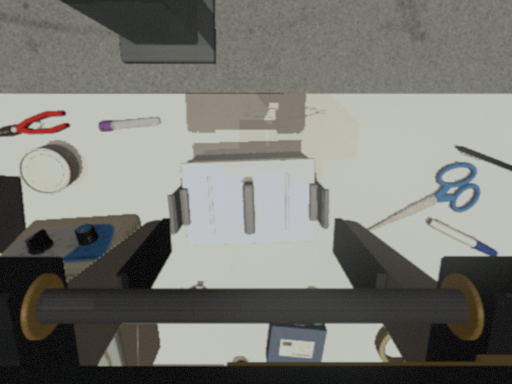

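The wrist view shows the handle from (248,180) to (249,233), the lid's lower edge from (190,243) to (313,240), and the clips at about (180,208) and (320,205).

Run:
```python
from h import *
z=np.load('w1.npz');K,R,t=z['camera_matrix'],z['R'],z['t']
im=cv2.imread('pics/w1.png');print(proj([[248.5,182],[249,233]],K,R,t,137).round(1),proj([[190,243],[313,240]],K,R,t,106).round(1))
g=im.max(2)[176:240,236:262]; m=(g<150).astype(np.uint8)
n,l,s,c=cv2.connectedComponentsWithStats(m);k=1+s[1:,4].argmax();print(s[k])
p=np.argwhere(l==k)[:,::-1]+[236,176];r=cv2.minAreaRect(p.astype(np.float32));print(r,proj(cv2.boxPoints(r),K,R,t,137).round(1).tolist(),proj(r[0],K,R,t,135))
cv2.imwrite('pics/w1c.png',cv2.resize(im[145:260,160:340],None,fx=4,fy=4,interpolation=cv2.INTER_CUBIC))
```

```text
[[435.9 317.7 137. ]
 [502.2 318.4 137. ]] [[529.3 236.5 106. ]
 [524.4 406.5 106. ]]
[  7   4  12  54 561]
((248.49920654296875, 206.4800262451172), (53.19746398925781, 10.631499290466309), 87.70938873291016) [[433.6, 310.0, 137.0], [433.0, 322.9, 137.0], [502.0, 325.8, 137.0], [502.6, 312.3, 137.0]] [[467.6818931  317.71001276 135.        ]]
```

View pics/w1c.png

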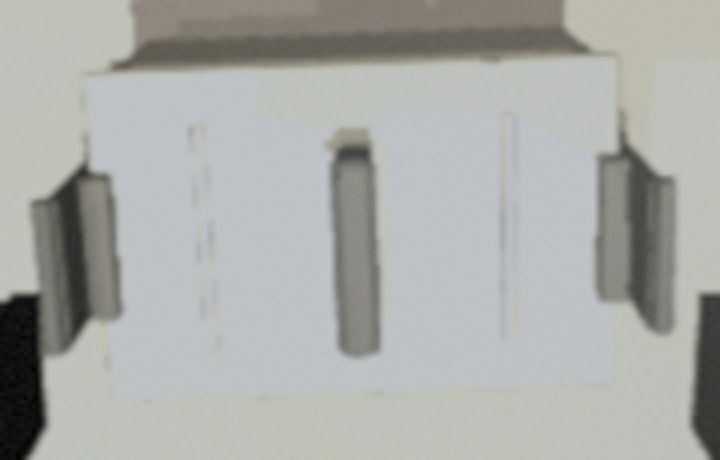

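```bash
cat >> h.py <<'E'
C=np.array([470.5,319.5]);YAW=0.03
def rv(yaw): return (Ro.from_euler('z',yaw)*Ro.from_rotvec([0,np.pi,0])).as_rotvec()
def bw(x,y,z): return np.r_[C+Ro.from_euler('z',YAW).as_matrix()[:2,:2]@[x,y],z]
E
python3 - <<'E'
from h import *
grip(0.0)
for s in(1,-1):
    robot.movep(bw(-8,s*47,190),rv(YAW))
    robot.servo_line(bw(-8,s*47,121),feed=120)
    print('down',robot.observe()['contact_force'].round(1))
    robot.servo_line(bw(-8,s*112,121),feed=70)
    print('mid',robot.observe()['contact_force'].round(1))
    robot.servo_line(bw(-8,s*146,121),feed=90)
    print('out',robot.observe()['contact_force'].round(1),robot.observe()['t'])
    robot.servo_line(bw(-8,s*146,210),feed=200)
grip(0.6)
robot.movep([420,320,330],rv(YAW))
snap('wrist','w2.png')
print(pin('lid_grip','wrist'),robot.observe()['t'])
E
```

```text
down [-1.5  0.2  0.1]
mid [ 0.3 -0.6 -0.5]
out [-0.6  0.3  0.5] 6.35
down [ 0.2 -0.2  0.5]
mid [0.  1.1 0.6]
out [0.4 0.1 0.6] 10.0667
[(0.58, array([472.9, 318.9, 128.6]))] 12.475
```

View pics/w2.png

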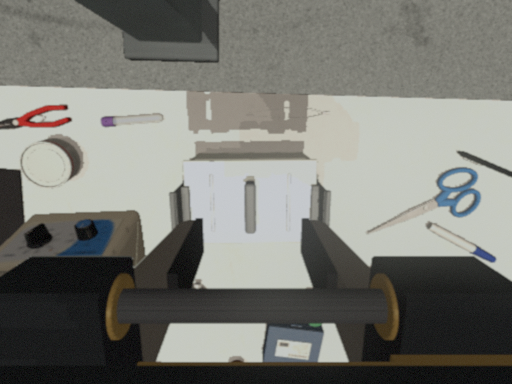

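Run:
```python
import cv2,numpy as np
a,b=[cv2.resize(cv2.imread(f'pics/{n}.png')[145:255,150:350],None,fx=4,fy=4)[:,:] for n in('w1','w2')]
cv2.imwrite('pics/c2.png',cv2.resize(np.vstack([a,b]),(540,594)))
```

```text
(no output)
```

View pics/c2.png

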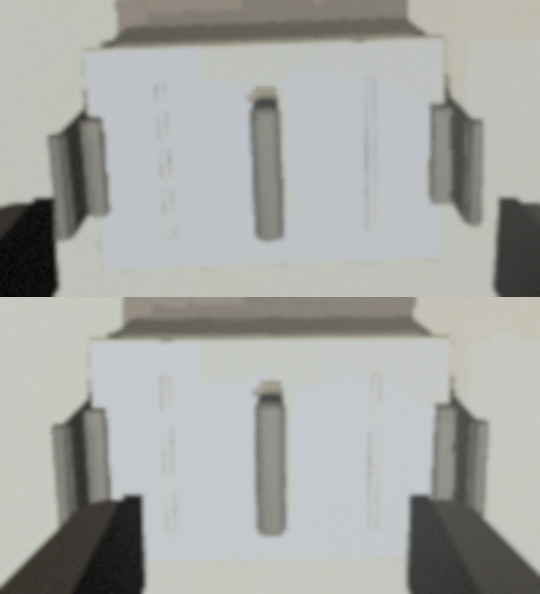

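The clips still stand shut at both ends, so the push didn't flip them. I'll repeat it on one side and log the force.

Run:
```python
from h import *
grip(0.0);print(robot.observe()['grip_width'])
robot.movep(bw(0,47,190),rv(YAW))
robot.servo_line(bw(0,47,119),feed=120)
print(robot.observe()['tcp_pos'])
f0=robot.observe()['contact_force']
for y in range(60,171,10):
    robot.servo_line(bw(0,y,119),feed=80)
    o=robot.observe();print(y,(o['contact_force']-f0).round(1),o['tcp_pos'].round(0))
a=snap('scene');w=snap('wrist');print(robot.observe()['t'])
s=cv2.resize(a[140:230,150:270],None,fx=4,fy=4);w=cv2.resize(w,(480,360))
cv2.imwrite('pics/c3.png',cv2.resize(np.vstack([s,w]),None,fx=.8,fy=.8)[:,:,::-1])
```

```text
0.001895557556921889
[469.65573479 366.98374167 120.14802834]
60 [0.2 0.7 0.2] [469. 381. 119.]
70 [-0.5  0.1  0.1] [468. 390. 119.]
80 [ 0.6 -2.1  1.8] [468. 400. 119.]
90 [0.5 0.1 3. ] [468. 410. 119.]
100 [-1.   0.6  2.9] [467. 421. 119.]
110 [-0.5  0.5  3.4] [467. 431. 119.]
120 [-0.3 -1.6  0.4] [466. 440. 119.]
130 [-0.   0.7  0.7] [466. 450. 119.]
140 [ 0.5 -1.  -0. ] [466. 460. 119.]
150 [ 0.3 -0.3  0.5] [466. 470. 119.]
160 [0.1 0.1 0.3] [465. 480. 119.]
170 [-0.4  0.  -0.7] [465. 490. 119.]
18.2167
```

View pics/c3.png

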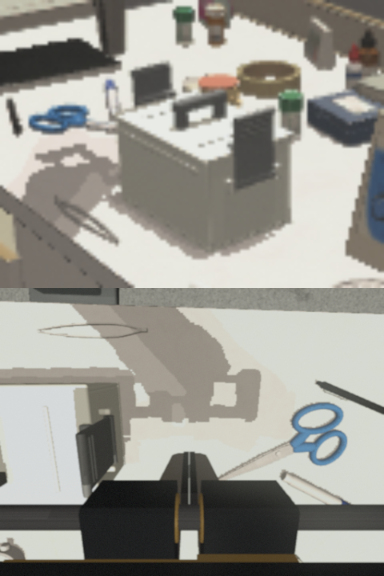

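Run:
```python
from h import *
robot.servo_line(bw(0,170,200),feed=250)
robot.movep(bw(0,-55,175),rv(YAW))
robot.servo_line(bw(0,-55,119),feed=120)
f0=robot.observe()['contact_force'];T=[]
for y in (70,80,90,100,110,120,130,140,150):
    robot.servo_line(bw(0,-y,119),feed=90)
    o=robot.observe();print(y,(o['contact_force']-f0).round(1),o['wrist_torque'].round(2),round(o['t'],1))
    a=snap('scene'); T.append(cv2.resize(a[155:225,180:260],(260,228)))
cv2.imwrite('pics/c4.png',np.vstack([np.hstack(T[i:i+3]) for i in(0,3,6)])[:600,:,::-1])
```

```text
70 [-1.  -0.8  0. ] [ 0.03 -0.07 -0.03] 20.5
80 [ 0.1 -0.1  0.4] [0.05 0.02 0.02] 20.8
90 [-0.9  0.3  0.8] [0.29 0.09 0.01] 21.1
100 [-0.   0.9  1.3] [ 0.14  0.06 -0.01] 21.5
110 [-1.1  0.4  2.5] [ 0.03  0.1  -0.07] 21.8
120 [ 0.1 -1.  -0. ] [-0.03  0.06 -0.01] 22.1
130 [-0.2 -0.9  0.2] [-0.03 -0.03 -0.04] 22.4
140 [-0.6 -1.1 -1. ] [0.06 0.02 0.04] 22.7
150 [-1.2 -0.9 -0.3] [ 0.02 -0.03  0.02] 23.0
```

```bash
python3 -c "
import cv2;a=cv2.imread('pics/c4.png');cv2.imwrite('pics/c4.png',cv2.resize(a,(780,600)))"
```

```text
(no output)
```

View pics/c4.png

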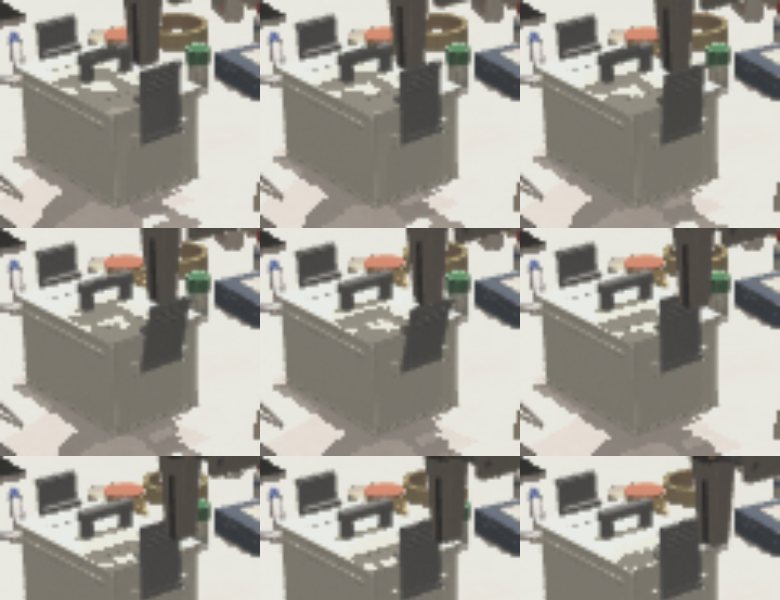

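The frames show the flap tilting to about 0.4 rad. The fingertip then slips over its top, between the frames at TCP y 110 and 120. I'll check the heights by projecting the points.

Run:
```python
from h import *
ci=viewer.camera_info('scene');K,R,t=[np.array(ci[k],float) for k in('camera_matrix','R','t')]
P=lambda X:(lambda c:(c[:2]/c[2]).round(1))(K@(R@X+t))
print('tip@119',P(bw(0,-150,119)),'tip@139',P(bw(0,-150,139)),'seen 239,182')
print('flap top',P(bw(0,-92,143)),'seen 229,176','bottom',P(bw(0,-92,71)))
print('flap corners',P(bw(-25,-92,143)),P(bw(25,-92,143)),'lid corner',P(bw(-58,-88,106)))
o=robot.observe();print(o['tcp_pos'],o['tcp_rot'],o['joints'].round(3),o['t'])
```

```text
tip@119 [239.5 186.7] tip@139 [239.4 180.8] seen 239,182
flap top [228.1 174.4] seen 229,176 bottom [228.5 194.8]
flap corners [221.8 176.3] [234.2 172.7] lid corner [213.  189.2]
[475.01718125 169.57353976 119.01945065] [-4.63875711e-02  3.14123564e+00  1.76171298e-04] [-0.433  0.322  0.028  2.023 -0.013  0.797  1.203] 23.05
```

Run:
```python
from h import *
robot.servo_line(bw(0,-150,175),feed=250)
robot.movep(bw(0,-50,160),rv(YAW))
robot.servo_line(bw(0,-50,120),feed=150)
robot.hold(.1);f0=robot.observe()['contact_force'];z=118
while z>96:
    robot.servo_line(bw(0,-50,z),feed=60);f=robot.observe()['contact_force']-f0
    if f[2]>5: break
    z-=2
print('contact z',z,f.round(1),robot.observe()['tcp_pos'].round(1));zc=z
z=zc+8; robot.servo_line(bw(0,-50,z),feed=100)
for y,dz in((85,0),(100,0),(110,-4),(130,-14),(150,-24)):
    robot.servo_line(bw(0,-y,z+dz),feed=80);o=robot.observe();print(y,(o['contact_force']-f0).round(1))
w=snap('scene');print(o['t'])
cv2.imwrite('pics/c5.png',cv2.resize(w[155:225,180:260],(640,560))[:,:,::-1])
```

```text
contact z 96 [ 0.5  0.2 -1.3] [471.9 269.5  97.8]
85 [-1.   2.5 -0.4]
100 [0.2 0.4 1. ]
110 [-0.   0.5  0.1]
130 [ 0.4 -0.7 -0.7]
150 [-0.8  0.2 -1.2]
29.4917
```

View pics/c5.png

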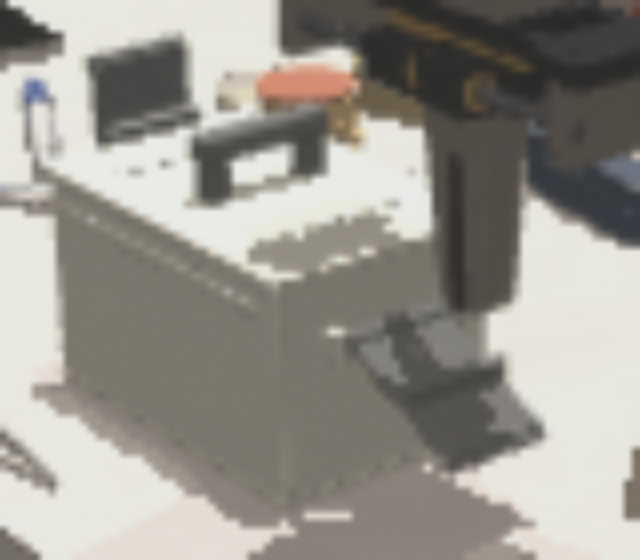

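The -y clip is now open. The fingertips didn't touch the lid at a reported z of 97, so the real tips sit more than 9 mm above the reported TCP. I'll probe further down on the lid, then do the other clip.

Run:
```python
from h import *
robot.servo_line(bw(0,-150,175),feed=250)
robot.movep(bw(0,50,160),rv(YAW))
robot.servo_line(bw(0,50,104),feed=150)
robot.hold(.1);f0=robot.observe()['contact_force'];z=98
while z>78:
    robot.servo_line(bw(0,50,z),feed=60);robot.hold(.05);f=robot.observe()['contact_force']-f0
    if f[2]>4: break
    z-=2
print('contact z',z,f.round(1),robot.observe()['tcp_pos'].round(1))
z=104; robot.servo_line(bw(0,50,z),feed=120)
for y,dz in((85,0),(100,0),(110,-4),(130,-14),(150,-24)):
    robot.servo_line(bw(0,y,z+dz),feed=80);o=robot.observe();print(y,(o['contact_force']-f0).round(1))
robot.servo_line(bw(0,150,190),feed=250)
grip(0.6)
robot.movep([400,320,330],rv(YAW))
a=snap('scene');w=snap('wrist');print(pin('lid_grip','wrist'),robot.observe()['t'])
s=cv2.resize(a[140:230,150:270],None,fx=4,fy=4);w=cv2.resize(w,(480,360))
s=cv2.resize(s,(400,300));w=cv2.resize(w,(400,300))
cv2.imwrite('pics/c6.png',np.hstack([s,w])[:,:,::-1])
```

```text
contact z 84 [-2.8 -4.2  8.8] [469.2 369.6  85.5]
85 [-0.5 -2.7  0.3]
100 [-0.5 -2.6 -0.9]
110 [-0.7 -1.7 -1.2]
130 [-0.1 -0.9 -1.2]
150 [ 0.7 -2.2 -0.5]
[(0.77, array([471.8, 321.7, 126.6]))] 38.8417
```

View pics/c6.png

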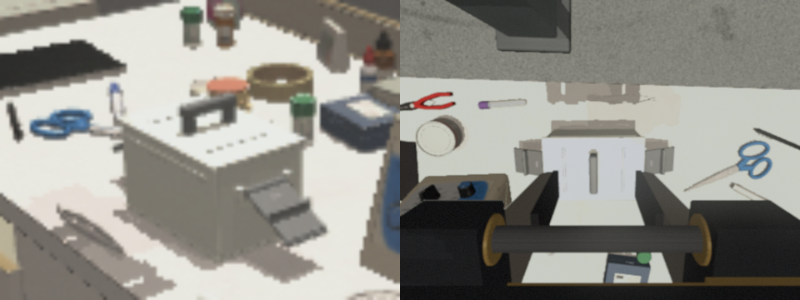

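Both clips are now open. The left half shows the -y flap folded down at about (285,210), and the right half shows both flaps at (528,157) and (660,157). The lid still lies in place. Contact came at a reported z of about 85.5 with the lid at 106, so I'll correct z by about 20 mm.

Run:
```python
from h import *
p=lambda z:np.r_[471.5,320,z]
robot.movep(p(150),rv(YAW))
robot.servo_line(p(91),feed=120)
print(robot.observe()['contact_force'].round(1),robot.observe()['tcp_pos'].round(1))
grip(0.0,25);o=robot.observe();print(o['grip_width'],o['grip_force'],o['t'])
if o['grip_width']>0.1:
    robot.servo_line(p(112),feed=80)
    robot.servo_line(p(175),feed=180)
    o=robot.observe();print(o['grip_width'],o['contact_force'].round(1),o['t'])
    robot.servo_line([430,240,175],feed=220)
    robot.servo_line([430,-90,175],feed=280)
    o=robot.observe();print(o['grip_width'],o['t'])
    snap('wrist');print(pin('lid_grip','wrist'),o['tcp_pos'])
```

```text
[ 0.1 -0.1  0.7] [472.  320.6  92. ]
0.15261685894946903 25.003531873226166 40.975
0.15042429839007512 [-0.2 -1.  -1.6] 41.8917
0.1493048404996316 43.775
[(0.67, array([433.1, -85.4, 210.5]))] [430.05505112 -88.82074312 174.81292728]
```

Run:
```python
from h import *
X=[513,-169]
robot.servo_line(X+[120],feed=180,rotation=rv(-0.08))
robot.servo_line(X+[22],feed=100)
robot.hold(.15);f0=robot.observe()['contact_force'];z=14
while z>-6:
    robot.servo_line(X+[z],feed=40);robot.hold(.05);o=robot.observe();f=o['contact_force']-f0
    if f[2]>2.5: break
    z-=2
print(z,f.round(1),o['tcp_pos'].round(1),o['grip_width'],o['t'])
```

```text
2 [-1.5  0.4  7.2] [ 513.4 -169.1    2.9] 0.1527373284390845 48.2167
```

Contact came at a reported z of 2.9, as predicted, so I'll release and check.

Run:
```python
from h import *
grip(0.5)
robot.servo_line([513,-169,60],feed=80)
robot.servo_line([440,-169,260],feed=200)
a=snap('wrist');print(pin('lid_grip','wrist'),pin('mat_top','wrist'))
s=snap('scene');print(pin('lid_grip','scene'),robot.observe()['contact_force'].round(1),robot.observe()['t'])
cv2.imwrite('pics/c7.png',np.hstack([cv2.resize(a,(400,300)),cv2.resize(s,(400,300))])[:,:,::-1])
```

```text
[(0.7, array([ 513.8, -165.7,   41.2]))] []
[(0.76, array([ 512.5, -162.6,   35.4]))] [-0.6  0.7 -0.8] 51.1917
```

View pics/c7.png

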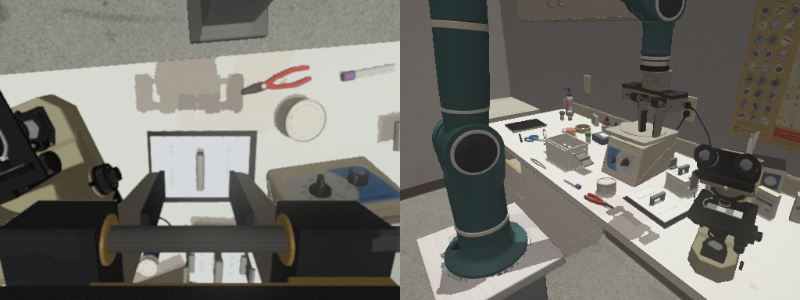

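The lid lies flat and centred on the mat, handle up, at about (200,167) in the left half. The gripper is clear and the clips are open.

```bash
python3 -c "
from h import *
print(robot.job_done())"
```

```text
the job is handed in; nothing more can be done
None
```

Job handed in at about 51 s of the 64 s: both clips of the long box are open, and its lid lies flat, handle up, measured about 5 mm from the mat's centre; the judge returned no verdict.

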